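# Change sample tubes at the desorber

### The job

Clear the short sample tube from the slanted rack first: draw it out and lay it gently in the free bed of the tray, its head the same way as the heads of the two tubes lying there. Then draw the long tube out of the rack, turn it level and hold it up in front of the instrument with its plain end pointing straight at the port, about 5 cm short of it. Finish while still holding it there in the gripper, steady and touching nothing else, and leave the other things where they are.

Things in the scene. Friction and masses are not known exactly. Their poses are not given: they have to be found in the camera images.
- short_tube: loose steel tube, 16 mm in diameter, 156 mm long over all, about 90 g; its top 16 mm is a round black head 24 mm in diameter. Origin at the centre of the plain end (foot); +z runs along the tube to the head. Starts in one of the two places of the rack, which one varies
- short_tube_mid (a point): point on the short tube's axis 72 mm from the plain end
- short_tube_head (a point): centre of the short tube's head-end face, 156 mm from the plain end
- long_tube: loose steel tube, 16 mm in diameter, 216 mm long over all, about 120 g; its top 16 mm is a six-sided black head about 25 mm wide. Origin at the centre of the plain end (foot); +z runs along the tube to the head. Starts in the other place of the rack
- long_tube_head (a point): centre of the long tube's head-end face, 216 mm from the plain end
- rack: fixed open aluminium rack, 170 mm wide, holding two tubes 100 mm apart (rack y = -50 and +50 mm). Origin on the table, z up. Both tubes slope up 35 degrees from level: foot to head runs along (0.819, 0, 0.574) of the rack's axes, head away from the robot; a seated foot is at x = -17, z = 45 mm. Between cup and saddle the tube is free all round; frame bars there lie 35 mm or more under its axis
- rack_cup (a point): midway between the mouths of the two square grey cups, on the level of the tubes' axes, 24 mm up from the feet. Each foot stands 24 mm deep in its cup (2 to 4 mm play): draw a tube out at least that far along its axis
- rack_saddle (a point): midway between the two V saddles, on the level of the tubes' axes. Each tube rests on its saddle 120 to 128 mm from the foot; the V is 28 mm wide, open upwards and to the robot, along (-0.574, 0, 0.819) of the rack's axes
- tray: fixed grey tray, 170 x 170 mm, with three parallel V beds at y = -55 (free), 0 and +55 mm (a tube lying in each). Origin on the table under its centre, z up; tubes lie along x, heads to +x. Base plate top z = 6 mm; a bed is two V saddles 8 mm thick at x = -46 and +46 mm, 28 mm wide, tips at z = 36 mm; a lying tube's axis is at z = 36 mm, plain end at x = -72 mm, head x = 68 to 84 mm
- free_bed (a point): where the short tube's mid point (72 mm from its plain end) is when it lies properly in the free bed, midway between the two saddles, 36 mm above the table
- stored_tube1: loose tube, same as the short tube, lying in the middle bed; origin at its plain end, +z to its head. Leave it alone
- stored_tube2: loose tube, same as the short tube, lying in the outer bed (tray y = +55 mm). Leave it alone
- desorber: fixed white bench instrument, 220 x 220 mm and 280 mm high, at the robot's left. Origin on the table under its centre, z up; its front with the port faces its own -x, roughly to the robot's right
- port (a point): centre of the mouth of the round steel port on the instrument's front, 180 mm above the table and 30 mm out from the front face; the port's axis is level, along the instrument's x
- ready (a point): point on the port's axis 50 mm in front of its mouth: the long tube's plain end belongs here at the end, with its head farther out along the instrument's -x
- jar: loose amber jar, 52 mm in diameter, 75 mm high; origin at the centre of its underside. Leave it alone
- wrench: loose steel wrench 140 mm long lying on the table, origin under its middle. Leave it alone

How it is judged:
By the outcome, as a careful person would: the job done as asked, in the order asked, and still so for the second after the job is handed in, while the arm keeps its last pose, push and grip.
It also fails if it takes over 64 s, if anything falls off the work surface, if the arm or the gripper's body presses on something with over 40 N, if the wrist force passes 120 N, or if a joint passes its speed limit or range.

### The arm

A 6-joint arm with a two-finger parallel gripper is mounted at the origin on the work surface. World frame = base frame: x ahead of the robot, y to its left, z up, the work surface at z = 0. Lengths are in mm, angles in rad, forces in N, time in s.
With the tool pointing down it reaches from about 300 to 775 mm from the base axis. Payload 14.6 kg.
Tool frame: the origin (TCP) lies midway between the tips of the shut fingers; the grasp point (between the pads) lies 19 mm behind it (manip.grasp_offset is the distance from the TCP to the grasp point, in mm); z points along the fingers, y is the line along which they close (so a half turn about z gives the same grasp; the last joint's range is limited). The gripper opens to 94 mm and grips with 3 to 60 N. Pads are 16 mm wide; open, the fingers measure 119 mm over their backs; the gripper's body (75 mm by 177 mm) begins 78 mm behind the grasp point.
Start: joints at [1.221, 0.3, 1.521, -0, 1.321, -0.067], TCP at [153.473, 528.143, 205.446] pointing down, gripper open.
Joint ranges: [-3.03, 3.03], [-0.79, 2.21], [0.23, 2.52], [-1.04, 4.18], [0, 3.07], [-2.55, 2.55]. Speed limits (rad/s): [2.22, 2.22, 2.57, 3.14, 3.14, 3.14].

### API

Orientations are given as [roll, pitch, yaw] about the fixed x, y, z axes, in that order (R = Rz(yaw) Ry(pitch) Rx(roll)).
In Python, from cell import manip, viewer gives the robot as it stands. The module is installed in compiled form; this text tells all that it offers.
- The arm moves only by the tool move_arm, never from a script. Its argument "moves" is a list of rows, each a list of 4 numbers: the shift along the tool's x, y, z in m, then the turn about the tool's z in rad. A call has 1 to 12 rows; each row is the pose to reach, as a shift and turn from the pose commanded when the call began, along the tool's axes at that moment; what a row does not reach only later rows make up. A row lasts 1/10 s, in which the tool goes at most 50 mm and 8.59 degrees, less where a joint would pass 70% of its speed; a pose out of reach is approached as far as the arm can. A call with a gripper value outside its range is refused whole. "jaw" is the finger opening in m, from 0 to 0.094, set as the call begins (left out, the last holds). The fingers move at their own pace and stop on an object; "squeeze" is the grip in N (left out, the last holds). Time passes only in rows, so rows that repeat a pose let the fingers close. It gives the time, the measured TCP pose, the force, the opening and the grip force at its end, in the units of the state.
- manip.read_state(): the state, without advancing time (a new reading comes with each control period).
- viewer.camera(name): name is "scene" or "side" or "wrist"; returns a dict with "frame" (384x512x3 uint8, blue, green, red), "z_map" (384x512 float32, mm along the optical axis (not along the pixel's ray), 0 where there is no reading), "fx", "fy", "cx", "cy" (pixels), "D" ([k1, k2, p1, p2, k3] as OpenCV has them; the pictures are not rectified), "origin" and "orientation" of the camera in the world. Camera axes: x right, y down, z forward; pixel columns grow to the right and rows downward; lengths in mm; the calibration is good to about 2 mm. A picture is of the moment at which its call begins.
- manip.sign_off(): hands the job in; it is judged then, once.
The state is a dict: "clock": time; "joints": joint angles; "qd": joint speeds; "effort": joint torques, N m; "eef_pos": TCP position; "eef_rot": TCP orientation; "wrist_force": force on the tool from outside, world axes, zero at the start; "moment": the same for the moment, N m; "finger_gap": finger opening in mm; "finger_force": force on a finger pad.
Only numpy, scipy, OpenCV 4.12 (cv2) and the standard library are available. Lean on these libraries where they do the work, as an engineer would, in place of code of your own. Each camera call takes 0.05 s, during which the arm holds its last target. There are 200 camera calls.

## Working session

There is one attempt and no reset: what is moved stays moved. The work goes in short steps, Python scripts to look and compute and a tool call to move; the robot and the scene stay as the last step left them, time stands still between calls to the robot, and variables do not carry over. Pictures are saved under pics/ and viewed, at most 10 in all, crops included, and the job is handed in when it is done.

Besides the shell and the picture viewer there is one more tool, called after ">>>" as name(argument=value, ...), one argument or row to a line, values as JSON. move_arm: Moves the arm, as the interface text tells. Its arguments: {"type":"object","properties":{"moves":{"type":"array"},"jaw":{"type":"number"},"squeeze":{"type":"number"}},"required":["moves"]}

```bash
mkdir -p pics
cat > h.py <<'E'
import numpy as np, cv2
from scipy.spatial.transform import Rotation as R
from cell import manip, viewer
def cam(n):
    c=viewer.camera(n); return c
def rot(o):
    o=np.array(o,float)
    if o.shape==(3,3): return o
    return R.from_euler('xyz',o).as_matrix() if o.size==3 else R.from_quat(o).as_matrix()
def cloud(c):
    z=c['z_map']; h,w=z.shape
    K=np.array([[c['fx'],0,c['cx']],[0,c['fy'],c['cy']],[0,0,1]],float)
    u,v=np.meshgrid(np.arange(w),np.arange(h))
    p=cv2.undistortPoints(np.stack([u,v],-1).reshape(-1,1,2).astype(np.float64),K,np.array(c['D'],float)).reshape(h,w,2)
    P=np.dstack([p[...,0]*z,p[...,1]*z,z])
    W=P@rot(c['orientation']).T+np.array(c['origin'])
    W[z<=0]=np.nan
    return W
E
python3 - <<'E'
from h import *
import pickle
print(manip.read_state(), manip.grasp_offset)
for n in ['scene','side','wrist']:
    c=cam(n); cv2.imwrite(f'pics/{n}0.png',c['frame']); pickle.dump(c,open(n+'0.pkl','wb'))
    print(n,c['origin'],c['orientation'],c['fx'],c['cx'],c['cy'],c['D'])
a=cv2.imread('pics/scene0.png');b=cv2.imread('pics/side0.png');
cv2.imwrite('pics/both.png',cv2.resize(np.hstack([a,b]),(800,300)))
E
```

```text
{'clock': 0.0, 'joints': array([ 1.22141656e+00,  3.00482502e-01,  1.52158677e+00, -1.83758325e-05,
        1.32070055e+00, -6.65941655e-02]), 'qd': array([-0.00072846, -0.00163156,  0.00062124,  0.00011333, -0.00056503,
       -0.00103521]), 'effort': array([-1.01110843e-03, -5.31799793e+01, -3.52731085e+01,  7.06894859e-02,
        2.43659673e-02, -1.68386773e-04]), 'eef_pos': array([153.3804708, 527.9030793, 204.8776722]), 'eef_rot': array([-3.14041691e+00, -6.05751477e-05,  2.85881157e+00]), 'wrist_force': array([0.51973875, 0.35714498, 0.66150157]), 'moment': array([-0.01201581,  0.00070705, -0.02065589]), 'finger_force': 0.0, 'finger_gap': 93.55764793117079} 18.8
scene [1120.53507955 -317.14306026 1107.1334085 ] [-2.56023965  0.01008076  0.9419963 ] 383.59389114469354 259.08676370276737 194.05043987787664 [-0.06235691  0.          0.          0.          0.        ]
side [ 149.27947894 -593.97431176  968.97634229] [-2.38234609  0.00810661 -0.59757433] 352.8252600808818 260.31627488512646 191.18876397272695 [0.01719937 0.         0.         0.         0.        ]
wrist [ 79.15402835 549.63531809 383.76099948] [2.87342213e+00 4.93878796e-04 1.28992027e+00] 277.1377925698875 259.6522572329537 189.4024716614233 [-0.05737987  0.          0.          0.          0.        ]
```

View pics/scene0.png

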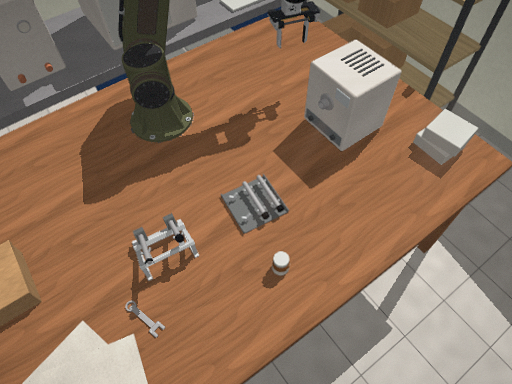

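View pics/side0.png

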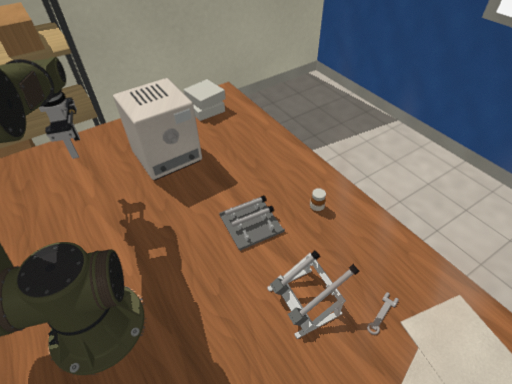

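```bash
cat > m.py <<'E'
from h import *
import pickle
for n,pts in [('scene',dict(rackA=(150,261),rackB=(180,237),rkfoot1=(143,240),rkf2=(172,220),t1=(258,205),t2=(272,192),th1=(267,214),th2=(281,206),jar=(281,255),port=(326,101),wr=(145,318))),('side',dict(hs=(316,256),hl=(354,268),ms=(297,270),ml=(325,290),fs=(277,285),fl=(297,315),t1=(258,218),t2=(246,208),th2=(263,199),th1=(270,210),port=(172,136),frontc=(160,120)))]:
    c=pickle.load(open(n+'0.pkl','rb'));W=cloud(c)
    for k,(u,v) in pts.items():
        print(n,k,np.nanmedian(W[v-1:v+2,u-1:u+2].reshape(-1,3),0).round(0))
E
python3 m.py
```

```text
scene rackA [ 612. -320.  159.]
scene rackB [ 584. -216.  137.]
scene rkfoot1 [ 500. -306.   88.]
scene rkf2 [ 475. -199.   57.]
scene t1 [580.  58.  42.]
scene t2 [549. 140.   6.]
scene th1 [627.  59.  47.]
scene th2 [631. 114.  48.]
scene jar [776.  -0.  77.]
scene port [460. 434. 195.]
scene wr [ 678. -415.    8.]
side hs [ 576. -229.  137.]
side hl [ 614. -328.  174.]
side ms [ 522. -217.   98.]
side ml [ 538. -313.  114.]
side fs [ 459. -208.   64.]
side fl [ 451. -309.   67.]
side t1 [578.  64.   5.]
side t2 [562. 122.   8.]
side th2 [623. 100.  44.]
side th1 [616.  44.  41.]
side port [451. 419. 194.]
side frontc [431. 444. 256.]
```

```bash
cat > fit.py <<'E'
from h import *
import pickle
from scipy.optimize import least_squares
def load(n):
    return cloud(pickle.load(open(n+'0.pkl','rb'))).reshape(-1,3)
def fitline(P,p0,d0,r,L,gate=8,slim=None):
    # free line: lateral offsets+direction ; points on the shaft
    d0=d0/np.linalg.norm(d0); a=np.cross(d0,[0,0,1]);a/=np.linalg.norm(a);b=np.cross(a,d0)
    x=np.zeros(4)
    for g in (20,12,gate,gate*.6,gate*.6):
        def ax(x): 
            d=d0+x[2]*a+x[3]*b; return p0+x[0]*a+x[1]*b,d/np.linalg.norm(d)
        def dist(x,Q):
            q,d=ax(x);v=Q-q;return np.linalg.norm(v-np.outer(v@d,d),axis=1)
        q,d=ax(x); s=(P-q)@d
        Q=P[(s>slim[0])&(s<slim[1])]; Q=Q[np.abs(dist(x,Q)-r)<g]
        x=least_squares(lambda x:np.r_[dist(x,Q)-r, x*[.1,.1,30,30]],x,loss='soft_l1',f_scale=1.5).x
    q,d=ax(x); return q,d,len(Q),np.abs(dist(x,Q)-r).mean()
if __name__=='__main__':
    for n in ('scene','side'):
        P=load(n);P=P[np.isfinite(P).all(1)]
        D=np.array([.819,-.08,.574])
        for nm,p,d,sl in [('short',np.array([522.,-217,92]),D,(-50,28)),('long',np.array([540,-313,108.]),D,(-55,90)),
                ('st1',np.array([565,55.,36]),np.array([1,-.15,0]),(-60,60)),('st2',np.array([565,112.,36]),np.array([1,-.15,0]),(-60,60))]:
            q,d,m,e=fitline(P,p,d,8,0,slim=sl)
            print(n,nm,q.round(1),d.round(3),m,round(e,2),'elev',np.degrees(np.arcsin(d[2])).round(1),'yaw',np.degrees(np.arctan2(d[1],d[0])).round(2))
            s=(P-q)@d; r=np.linalg.norm(P-q-np.outer(s,d),axis=1)
            k=(r<15)&(s>-140)&(s<150); print('  s range',np.percentile(s[k],[0.3,99.7]).round(0), 'wide', (s[k&(r>10.5)]).max().round(0))
        # front face plane + port
        k=(P[:,2]>60)&(P[:,2]<275)&(abs(P[:,0]-450)<250)&(P[:,1]>390)&(P[:,1]<650)
        Q=P[k]; 
        top=P[(abs(P[:,2]-280)<5)&(P[:,1]>350)&(abs(P[:,0]-450)<300)]
        if len(top)>20: print(n,'top minrect',cv2.minAreaRect(top[:,:2].astype(np.float32)),len(top),top[:,2].mean())
E
python3 fit.py
```

```text
scene short [ 523.6 -211.5   90.4] [ 0.814 -0.1    0.573] 53 0.49 elev 34.9 yaw -7.03
  s range [-80.  81.] wide 79.0
scene long [ 538.8 -315.2  109.3] [ 0.813 -0.096  0.575] 142 0.91 elev 35.1 yaw -6.72
  s range [-115.  103.] wide 103.0
scene st1 [566.1  62.3  36.3] [ 0.993 -0.118  0.009] 156 1.54 elev 0.5 yaw -6.79
  s range [-88.  67.] wide 67.0
scene st2 [565.9 118.   35.5] [ 0.992 -0.125  0.009] 156 1.39 elev 0.5 yaw -7.18
  s range [-81.  75.] wide 75.0
scene top minrect ((365.068115234375, 556.5419311523438), (401.36419677734375, 221.62451171875), 0.753837525844574) 2703 280.27151673061405
side short [ 524.1 -214.9   89.3] [ 0.81  -0.1    0.578] 151 1.25 elev 35.3 yaw -7.03
  s range [-139.   78.] wide 77.0
side long [ 539.2 -316.7  108.6] [ 0.815 -0.097  0.571] 353 1.15 elev 34.9 yaw -6.8
  s range [-96. 103.] wide 104.0
side st1 [565.6  59.2  35.4] [ 0.991 -0.136  0.01 ] 167 1.65 elev 0.6 yaw -7.83
  s range [-91.  63.] wide 63.0
side st2 [565.4 114.7  35.1] [ 0.992 -0.124 -0.006] 154 1.51 elev -0.4 yaw -7.13
  s range [-84.  72.] wide 71.0
side top minrect ((355.18817138671875, 1150.38720703125), (1417.9107666015625, 409.8692932128906), 89.9918212890625) 2174 280.23733675796836
```

View pics/wrist0.png

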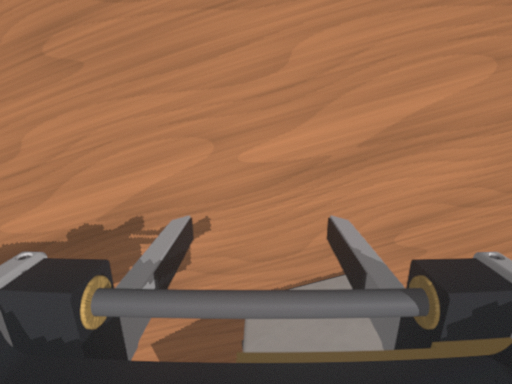

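```bash
cat > des.py <<'E'
from fit import *
for n in ('scene','side'):
    c=pickle.load(open(n+'0.pkl','rb'));W=cloud(c);P=W.reshape(-1,3);P=P[np.isfinite(P).all(1)]
    top=P[(abs(P[:,2]-280)<4)&(P[:,1]>380)&(P[:,1]<720)&(P[:,0]>290)&(P[:,0]<650)]
    print(n,'top',cv2.minAreaRect(top[:,:2].astype(np.float32)),len(top))
    (cx,cy),_,_=cv2.minAreaRect(top[:,:2].astype(np.float32))
    # front plane
    Q=P[(P[:,2]>70)&(P[:,2]<265)&(abs(P[:,0]-cx)<120)&(P[:,1]>cy-150)&(P[:,1]<cy-60)]
    f=lambda a,Q:(Q[:,1]-a[0]-a[1]*(Q[:,0]-cx))/np.hypot(1,a[1])
    a=least_squares(f,[cy-110,0],args=(Q,),loss='cauchy',f_scale=1.5).x
    r=f(a,Q); print(' front',a,'normal yaw deg',np.degrees(np.arctan2(1,-a[1])).round(2),len(Q),(abs(r)<3).mean())
    H=Q[abs(r)<3]; t=np.array([1,a[1]])/np.hypot(1,a[1]); s=(H[:,:2]-[cx,cy])@t; print(' front extent',np.percentile(s,[.5,99.5]))
    K=(r<-25)&(r>-36)&(abs(Q[:,2]-180)<40); print(' port pts',K.sum(), Q[K].mean(0).round(1), r[K].mean().round(1))
    M=Q[K]; s=(M[:,:2]-[cx,cy])@t; print(' port ext s',s.min(),s.max(),'z',M[:,2].min(),M[:,2].max())
    h,w=W.shape[:2]
E
python3 des.py
```

```text
scene top ((453.69683837890625, 557.4517211914062), (223.26123046875, 220.3878936767578), 1.110484004020691) 2546
 front [4.48624799e+02 1.01494209e-02] normal yaw deg 90.58 2416 0.6767384105960265
 front extent [-109.33804761  105.89850734]
 port pts 36 [452.5 419.6 183.1] -29.1
 port ext s -17.775430185244257 15.883697657419578 z 160.79960418483142 200.12549299144996
side top ((450.9862060546875, 555.455078125), (227.9388427734375, 217.99461364746094), 89.92488098144531) 1974
 front [4.45675193e+02 4.68286239e-03] normal yaw deg 90.27 2703 0.7055123936366999
 front extent [-105.28549658  107.62997331]
 port pts 36 [452.1 416.7 181.2] -29.0
 port ext s -14.27293215485818 14.907924195099774 z 162.03531220471336 196.4059645421636
```

```bash
cat > go.py <<'E'
import sys
from h import *
s=manip.read_state()
def rel(x,y,z,yawdeg):
    p=s['eef_pos'];r=rot(s['eef_rot'])
    d=r.T@(np.array([x,y,z])-p); yaw=s['eef_rot'][2]
    t=-(np.radians(yawdeg)-yaw); t=(t+np.pi)%(2*np.pi)-np.pi
    return (d/1000).round(4),t.round(4)
if __name__=='__main__':
    print(s['clock'],s['eef_pos'].round(1),np.degrees(s['eef_rot']).round(2),s['joints'].round(2))
    for a in sys.argv[1:]:
        print(a,rel(*map(float,a.split(','))))
E
python3 go.py 519.2,-212.6,178,173.05
```

```text
0.15 [153.4 528.  205. ] [-179.95   -0.    163.8 ] [ 1.22  0.3   1.52 -0.    1.32 -0.07]
519.2,-212.6,178,173.05 (array([-0.5579, -0.6091,  0.0275]), np.float64(-0.1615))
```

>>> move_arm(
  moves=[
    [-0.03, -0.03, 0, 0],
    [-0.07, -0.07, 0, -0.03],
    [-0.1, -0.11, 0, -0.06],
    [-0.135, -0.148, 0, -0.1],
    [-0.168, -0.184, 0.005, -0.13],
    [-0.2, -0.22, 0.005, -0.16],
    [-0.235, -0.256, 0.01, -0.16],
    [-0.268, -0.292, 0.01, -0.16],
    [-0.3, -0.328, 0.01, -0.16],
    [-0.335, -0.365, 0.01, -0.16],
    [-0.368, -0.4, 0.01, -0.16],
    [-0.4, -0.437, 0.01, -0.16],
  ],
  jaw=0.05,
  squeeze=15,
)

```text
clock: 1.35
eef_pos: [415.8, -4.6, 195.5]
eef_rot: [3.142, 0.0, 3.019]
wrist_force: [0.3, -0.2, 0.5]
finger_gap: 50.1
finger_force: 0.0
```

```bash
python3 go.py 519.2,-212.6,178,173.05
```

```text
1.35 [415.8  -4.6 195.5] [1.8000e+02 2.0000e-02 1.7295e+02] [-0.1   0.    1.89  0.    1.25 -1.55]
519.2,-212.6,178,173.05 (array([-0.1281, -0.1937,  0.0176]), np.float64(-0.0018))
```

>>> move_arm(
  moves=[
    [-0.026, -0.039, 0.003, 0],
    [-0.052, -0.078, 0.006, 0],
    [-0.078, -0.117, 0.01, 0],
    [-0.104, -0.156, 0.014, 0],
    [-0.12, -0.182, 0.017, 0],
    [-0.128, -0.194, 0.017, 0],
    [-0.128, -0.194, 0.017, 0],
    [-0.128, -0.194, 0.017, 0],
  ],
)

```text
clock: 2.15
eef_pos: [518.3, -210.2, 178.1]
eef_rot: [3.141, -0.001, 3.019]
wrist_force: [-0.9, 1.1, 0.4]
finger_gap: 50.2
finger_force: 0.0
```

```bash
python3 - <<'E'
from h import *
import pickle
s=manip.read_state();print(s['clock'],s['eef_pos'],np.degrees(s['eef_rot']))
for n in ['wrist','side']:
    c=cam(n);pickle.dump(c,open(n+'1.pkl','wb'));cv2.imwrite(f'pics/{n}1.png',c['frame'])
    print(c['origin'],c['orientation'])
a=cv2.imread('pics/wrist1.png');b=cv2.imread('pics/side1.png')
cv2.imwrite('pics/c1.png',np.hstack([cv2.resize(a,(480,360)),cv2.resize(b[200:370,210:380],(320,320))[:,:]] if 0 else [cv2.resize(a,(480,360)),cv2.resize(b[190:370,220:380],(320,360))]))
E
python3 go.py 519.2,-212.6,68,173.05
```

```text
2.15 [ 518.30675344 -210.19472556  178.14218373] [ 1.79980130e+02 -3.83925120e-02  1.72958883e+02]
[ 441.60934756 -200.86725822  357.01433639] [ 2.87391826e+00 -1.06498491e-03  1.44978562e+00]
[ 149.27947894 -593.97431176  968.97634229] [-2.38234609  0.00810661 -0.59757433]
2.25 [ 518.4 -209.8  178.6] [180.     0.   173.01] [-0.45  0.34  1.53  0.    1.27 -1.9 ]
519.2,-212.6,68,173.05 (array([-0.0011, -0.0027,  0.1106]), np.float64(-0.0007))
```

View pics/c1.png

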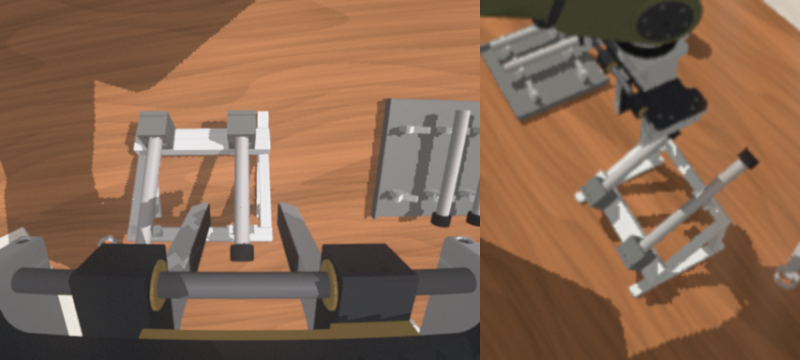

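```bash
cat > w1.py <<'E'
from fit import *
P=cloud(pickle.load(open('wrist1.pkl','rb'))).reshape(-1,3);P=P[np.isfinite(P).all(1)]
D=np.array([.813,-.099,.574])
for nm,p,d,sl in [('short',np.array([523.8,-213.2,90]),D,(-50,28)),('long',np.array([539,-316,109.]),D,(-55,60)),('st1',np.array([547,63.,36]),np.array([1,-.125,0]),(-60,60))]:
    q,d,m,e=fitline(P,p,d,8,0,slim=sl)
    print(nm,q.round(1),d.round(3),m,round(e,2),'elev',np.degrees(np.arcsin(d[2])).round(1),'yaw',np.degrees(np.arctan2(d[1],d[0])).round(2))
    s=(P-q)@d; r=np.linalg.norm(P-q-np.outer(s,d),axis=1);k=(r<15)&(s>-140)&(s<150); print('  s range',np.percentile(s[k],[0.3,99.7]).round(0), 'wide', (s[k&(r>10.5)]).max().round(0))
E
python3 w1.py
```

```text
short [ 524.5 -213.    89. ] [ 0.814 -0.096  0.572] 1129 0.42 elev 34.9 yaw -6.72
  s range [-140.   76.] wide 76.0
long [ 539.9 -315.6  107.9] [ 0.813 -0.102  0.573] 1459 0.59 elev 35.0 yaw -7.16
  s range [-94.  27.] wide 16.0
st1 [547.2  64.2  35.4] [ 0.993 -0.122 -0.002] 1511 0.73 elev -0.1 yaw -6.99
  s range [-72.  82.] wide 83.0
```

>>> move_arm(
  moves=[
    [-0.002, -0.0025, 0.03, 0],
    [-0.002, -0.0025, 0.06, 0],
    [-0.002, -0.0025, 0.085, 0],
    [-0.002, -0.0025, 0.1, 0],
    [-0.002, -0.0025, 0.111, 0],
    [-0.002, -0.0025, 0.111, 0],
    [-0.002, -0.0025, 0.111, 0],
  ],
)

```text
clock: 2.95
eef_pos: [520.6, -213.2, 68.3]
eef_rot: [-3.141, 0.001, 3.019]
wrist_force: [-0.5, -0.5, 0.9]
finger_gap: 49.7
finger_force: 0.0
```

>>> move_arm(
  moves=[
    [0, 0, 0, 0],
    [0, 0, 0, 0],
    [0, 0, 0, 0],
    [0, 0, 0, 0],
    [0, 0, 0, 0],
    [0, 0, 0, 0],
    [0, 0, 0, 0],
  ],
  jaw=0.0,
  squeeze=25,
)

```text
clock: 3.65
eef_pos: [520.3, -213.3, 67.6]
eef_rot: [3.141, 0.0, 3.019]
wrist_force: [-1.9, 2.1, 3.5]
finger_gap: 15.0
finger_force: 25.0
```

>>> move_arm(
  moves=[
    [-0.004, 0, -0.003, 0],
    [-0.01, 0, -0.007, 0],
    [-0.016, 0, -0.0112, 0],
    [-0.022, 0, -0.0154, 0],
    [-0.026, 0, -0.0182, 0],
    [-0.026, 0, -0.026, 0],
    [-0.026, 0, -0.04, 0],
    [-0.026, 0, -0.06, 0],
    [-0.026, 0, -0.085, 0],
    [-0.026, 0, -0.11, 0],
    [-0.026, 0, -0.12, 0],
    [-0.026, 0, -0.12, 0],
  ],
)

```text
clock: 4.85
eef_pos: [546.6, -217.0, 189.2]
eef_rot: [-3.141, 0.003, 3.019]
wrist_force: [0.1, 0.8, -1.6]
finger_gap: 15.5
finger_force: 25.0
```

```bash
cat > look.py <<'E'
# measure the held tube: look.py tag cams guess(p) dir slim
from fit import *
import sys
s=manip.read_state(); print(s['clock'],s['eef_pos'].round(1),'gap',s['finger_gap'].round(1),s['finger_force'])
g=np.array(s['eef_pos'])-[0,0,-0] ; g=g+[0,0,18.8]
d0=np.array(eval(sys.argv[2]),float); lo=eval(sys.argv[3])
for n in sys.argv[4].split(','):
    c=cam(n);pickle.dump(c,open(n+sys.argv[1]+'.pkl','wb'));cv2.imwrite(f'pics/{n}{sys.argv[1]}.png',c['frame'])
    P=cloud(c).reshape(-1,3);P=P[np.isfinite(P).all(1)]
    for sl in lo:
        Q=P
        q,d,m,e=fitline(Q,g,d0,8,0,slim=sl)
        t=(P-q)@d; r=np.linalg.norm(P-q-np.outer(t,d),axis=1);k=(r<16)&(t>-200)&(t<200)
        print(n,sl,q.round(1),d.round(3),m,round(e,2),'elev',np.degrees(np.arcsin(d[2])).round(1),'yaw',np.degrees(np.arctan2(d[1],d[0])).round(2),'range',np.percentile(t[k],[.5,99.5]).round(0))
        h=np.histogram(t[k],np.arange(-200,201,10))[0]; print('   hist',h)
E
python3 look.py 2 '[.813,-.099,.574]' '[(-60,-18),(15,60)]' wrist,side,scene; python3 go.py 541,8.5,120,173
```

```text
4.85 [ 546.6 -217.   189.2] [-1.7994e+02  1.7000e-01  1.7296e+02] [-0.44  0.4   1.43 -0.    1.31 -1.89]
541,8.5,120,173 (array([0.0334, 0.2231, 0.0689]), np.float64(-0.0008))Traceback (most recent call last):
  File "look.py", line 4, in <module>
    s=manip.read_state(); print(s['clock'],s['eef_pos'].round(1),'gap',s['finger_gap'].round(1),s['finger_force'])
                                                                       ^^^^^^^^^^^^^^^^^^^^^
AttributeError: 'float' object has no attribute 'round'
```

```bash
sed -i "s/s\['finger_gap'\].round(1)/s['finger_gap']/" look.py; python3 look.py 2 '[.813,-.099,.574]' '[(-60,-18),(15,60)]' wrist,side,scene
```

```text
4.85 [ 546.6 -217.   189.2] gap 15.465494177064686 24.98079478740692
wrist (-60, -18) [ 546.8 -216.9  207.7] [ 0.813 -0.092  0.575] 1383 0.39 elev 35.1 yaw -6.45 range [-73.  62.]
   hist [  0   0   0   0   0   0   0   0   0   0   0   0 105 292 301 320 335 355
 553 573 437 458 449   0 258 567 110   0   0   0   0   0   0   0   0   0
   0   0   0   0]
wrist (15, 60) [ 546.8 -216.9  207.7] [ 0.813 -0.092  0.574] 1499 0.43 elev 35.1 yaw -6.47 range [-73.  62.]
   hist [  0   0   0   0   0   0   0   0   0   0   0   0 105 292 301 320 335 355
 553 573 437 458 449   0 258 567 110   0   0   0   0   0   0   0   0   0
   0   0   0   0]
side (-60, -18) [ 546.6 -218.1  207.8] [ 0.809 -0.092  0.58 ] 95 0.94 elev 35.4 yaw -6.48 range [-75.  81.]
   hist [ 0  0  0  0  0  0  0  0  0  0  0  0 13 23 24 23 23 24 32 26 12  0  0  0
  0  0  0  1  4  0  0  0  0  0  0  0  0  0  0  0]
side (15, 60) [ 546.6 -217.   208. ] [ 0.813 -0.099  0.574] 0 nan elev 35.0 yaw -6.94 range [-75.  81.]
   hist [ 0  0  0  0  0  0  0  0  0  0  0  0 13 23 24 23 23 24 31 28 11  0  0  0
  0  0  0  1  4  0  0  0  0  0  0  0  0  0  0  0]
scene (-60, -18) [ 546.7 -214.3  208.3] [ 0.804 -0.057  0.592] 21 0.52 elev 36.3 yaw -4.07 range [-59.  83.]
   hist [ 0  0  0  0  0  0  0  0  0  0  0  0  0  1  5  4  4  7  7 12 20 22  9  8
 11  5  2 53 24  0  0  0  0  0  0  0  0  0  0  0]
scene (15, 60) [ 538.3 -218.1  219.5] [ 0.82  -0.089  0.565] 48 1.98 elev 34.4 yaw -6.2 range [-59.  84.]
   hist [ 0  0  0  0  0  0  0  0  0  0  0  0  0  1  5  3  4  7  7  9  8 28 21  8
 11  5  2 31 18  0  0  0  0  0  0  0  0  0  0  0]fit.py:18: RuntimeWarning: Mean of empty slice.
  q,d=ax(x); return q,d,len(Q),np.abs(dist(x,Q)-r).mean()
  ret = ret.dtype.type(ret / rcount)
```

>>> move_arm(
  moves=[
    [0.003, 0.02, 0, 0],
    [0.008, 0.055, 0, 0],
    [0.014, 0.095, 0, 0],
    [0.02, 0.135, 0.01, 0],
    [0.025, 0.175, 0.025, 0],
    [0.03, 0.205, 0.04, 0],
    [0.032, 0.22, 0.055, 0],
    [0.032, 0.224, 0.06, 0],
    [0.032, 0.224, 0.06, 0],
    [0.032, 0.224, 0.06, 0],
  ],
)

```text
clock: 6.0
eef_pos: [542.0, 8.8, 127.7]
eef_rot: [-3.141, 0.0, 3.018]
wrist_force: [0.0, 0.1, -0.9]
finger_gap: 15.6
finger_force: 25.0
```

```bash
cat > w3.py <<'E'
from fit import *
c=cam('wrist');pickle.dump(c,open('wrist3.pkl','wb'));cv2.imwrite('pics/wrist3.png',c['frame'])
P=cloud(c).reshape(-1,3);P=P[np.isfinite(P).all(1)]
for nm,p in [('st1',np.array([547,63.5,36])),('st2',np.array([554,118.,36]))]:
    q,d,m,e=fitline(P,p,np.array([1,-.122,0]),8,0,slim=(-60,60))
    s=(P-q)@d; r=np.linalg.norm(P-q-np.outer(s,d),axis=1);k=(r<15)&(s>-140)&(s<150); print(nm,q.round(1),d.round(3),m,e,'  s range',np.percentile(s[k],[0.3,99.7]).round(0))
# saddles of the free bed: points z 20..40 near it
a=np.radians(-7);ex=np.array([np.cos(a),np.sin(a)]);ey=np.array([-ex[1],ex[0]])
L=P[:,:2]-[541,9.3];u=L@ex;v=L@ey
k=(P[:,2]>29)&(P[:,2]<40)&(abs(u)<75)&(abs(v)<22)
for sg in(-1,1):
    kk=k&(sg*u>15)
    print(sg,kk.sum(), 'u',np.percentile(u[kk],[2,50,98]).round(1),'v',np.percentile(v[kk],[2,50,98]).round(1)) if kk.sum() else print(sg,0)
E
python3 w3.py; python3 go.py 541.5,9.3,60,173
```

```text
st1 [547.1  64.1  35.1] [ 0.993 -0.121 -0.002] 1991 0.6033040056356662   s range [-72.  74.]
st2 [554.1 118.5  35.2] [ 0.992 -0.124 -0.001] 2049 0.6094882021439815   s range [-72.  81.]
-1 78 u [-50.6 -46.7 -42.7] v [-15.5  10.9  14.9]
1 0
6.05 [542.1   8.7 127.9] [-1.800e+02  4.000e-02  1.729e+02] [-0.05  0.36  1.63 -0.    1.15 -1.5 ]
541.5,9.3,60,173 (array([0.0007, 0.0005, 0.0679]), np.float64(-0.0017))
```

>>> move_arm(
  moves=[
    [0, 0.0005, 0.02, 0],
    [0, 0.0005, 0.045, 0],
    [0, 0.0005, 0.06, 0],
    [0, 0.0005, 0.068, 0],
    [0, 0.0005, 0.068, 0],
  ],
  squeeze=8,
)

```text
clock: 6.55
eef_pos: [541.7, 9.6, 59.1]
eef_rot: [-3.141, -0.001, 3.018]
wrist_force: [0.9, -0.2, -1.0]
finger_gap: 15.8
finger_force: 8.0
```

>>> move_arm(
  moves=[
    [0, 0, 0.005, 0],
    [0, 0, 0.01, 0],
    [0, 0, 0.014, 0],
    [0, 0, 0.018, 0],
    [0, 0, 0.022, 0],
    [0, 0, 0.026, 0],
    [0, 0, 0.026, 0],
  ],
)

```text
clock: 7.25
eef_pos: [541.5, 10.1, 32.8]
eef_rot: [-3.142, -0.001, 3.019]
wrist_force: [-0.2, -1.0, -0.3]
finger_gap: 15.6
finger_force: 8.0
```

```bash
python3 look.py 4 '[.9,-.11,.4]' '[(-60,-18)]' wrist,side
```

```text
7.25 [541.5  10.1  32.8] gap 15.553900364295087 8.000533729791641
wrist (-60, -18) [541.5  10.3  51.6] [ 0.948 -0.103  0.301] 1894 0.66 elev 17.5 yaw -6.22 range [-162.   66.]
   hist [  0   0   0 184 700 626 483 240   3   0   0   0 171 404 558 545 400 413
 536 632 441 422 371   1 123 418 435   0   0   0   0   0   0   0   0   0
   0   0   0   0]
side (-60, -18) [540.3   8.   53.7] [ 0.929 -0.102  0.355] 68 1.21 elev 20.8 yaw -6.29 range [-192.   81.]
   hist [ 4 18 22 24 27 26 23 18 10  1  3  0  5 16 20 18 16 14 17 17  1  0  0  0
  0  0  0  4  5  0  0  0  0  0  0  0  0  0  0  0]
```

>>> move_arm(
  moves=[
    [0, -0.0003, 0.003, 0],
    [0, -0.0005, 0.006, 0],
    [0, -0.0005, 0.009, 0],
    [0, -0.0005, 0.012, 0],
    [0, -0.0005, 0.0145, 0],
    [0, -0.0005, 0.0155, 0],
    [0, -0.0005, 0.0155, 0],
  ],
  squeeze=5,
)

```text
clock: 8.05
eef_pos: [541.7, 9.6, 17.8]
eef_rot: [-3.142, -0.0, 3.019]
wrist_force: [0.6, -1.0, -0.6]
finger_gap: 15.7
finger_force: 5.0
```

```bash
python3 look.py 5 '[.99,-.12,.05]' '[(-60,-18)]' wrist,side
```

```text
8.05 [541.7   9.6  17.8] gap 15.665732003039421 5.000290498137474
wrist (-60, -18) [541.7   9.7  36.2] [ 0.993 -0.115  0.018] 2144 0.64 elev 1.0 yaw -6.59 range [-74.  78.]
   hist [  0   0   0   0   0   0   0   0   0   0   0   0 248 500 562 751 451 422
 425 723 383 350 332  57  14 161 580 314   7   0   0   0   0   0   0   0
   0   0   0   0]
side (-60, -18) [541.1   5.9  38.5] [ 0.986 -0.154  0.062] 67 1.26 elev 3.5 yaw -8.86 range [-74.  81.]
   hist [ 0  0  0  0  0  0  0  0  0  0  0  0  9 14 19 21 14 13 16 14  0  0  0  0
  0  0  0  1  1  0  0  0  0  0  0  0  0  0  0  0]
```

>>> move_arm(
  moves=[
    [0, 0, 0.0006, 0],
    [0, 0, 0.0012, 0],
    [0, 0, 0.0012, 0],
    [0, 0, 0.0012, 0],
  ],
  squeeze=3,
)

```text
clock: 8.55
eef_pos: [541.9, 9.5, 16.9]
eef_rot: [-3.141, 0.0, 3.019]
wrist_force: [-1.9, -1.9, 1.4]
finger_gap: 15.8
finger_force: 3.0
```

>>> move_arm(
  moves=[
    [0, 0, 0, 0],
    [0, 0, 0, 0],
    [0, 0, 0, 0],
    [0, 0, 0, 0],
  ],
  jaw=0.03,
)

```text
clock: 8.95
eef_pos: [541.8, 9.7, 16.7]
eef_rot: [3.142, -0.0, 3.019]
wrist_force: [-0.1, 0.3, -0.2]
finger_gap: 29.9
finger_force: 0.0
```

>>> move_arm(
  moves=[
    [0, 0, -0.01, 0],
    [0, 0, -0.03, 0],
    [0, 0, -0.06, 0],
    [0, 0, -0.1, 0],
    [0, 0, -0.14, 0],
    [0, 0, -0.17, 0],
    [0, 0, -0.17, 0],
    [0, 0, -0.17, 0],
  ],
)

```text
clock: 9.75
eef_pos: [541.7, 9.7, 187.3]
eef_rot: [3.142, 0.001, 3.019]
wrist_force: [0.1, -0.2, -1.5]
finger_gap: 29.8
finger_force: 0.0
```

```bash
cat > w6.py <<'E'
from fit import *
c=cam('wrist');cv2.imwrite('pics/wrist6.png',c['frame']);P=cloud(c).reshape(-1,3);P=P[np.isfinite(P).all(1)]
for nm,p in [('short',np.array([540.5,9.4,36])),('st1',np.array([547,64,36])),('st2',np.array([554,118.,36]))]:
    q,d,m,e=fitline(P,p,np.array([1,-.122,0]),8,0,slim=(-60,60))
    s=(P-q)@d; r=np.linalg.norm(P-q-np.outer(s,d),axis=1);k=(r<15)&(s>-140)&(s<150); print(nm,q.round(1),d.round(3),m,e.round(2),'elev',np.degrees(d[2]).round(2),'  s range',np.percentile(s[k],[0.3,99.7]).round(0))
E
python3 w6.py; python3 go.py 526,-312.5,200,173
```

```text
short [540.5   9.3  35.1] [ 0.993 -0.12  -0.001] 1372 0.61 elev -0.05   s range [-73.  82.]
st1 [547.   64.1  35.1] [ 0.993 -0.122 -0.001] 1353 0.62 elev -0.04   s range [-72.  78.]
st2 [554.1 119.   35.2] [ 0.993 -0.115  0.002] 1350 0.68 elev 0.11   s range [-72.  83.]
9.8 [541.4   9.7 186.3] [-1.8000e+02 -4.0000e-02  1.7297e+02] [-0.05  0.3   1.57  0.    1.28 -1.5 ]
526,-312.5,200,173 (array([-0.0242, -0.3216, -0.0137]), np.float64(-0.0006))
```

View pics/wrist6.png

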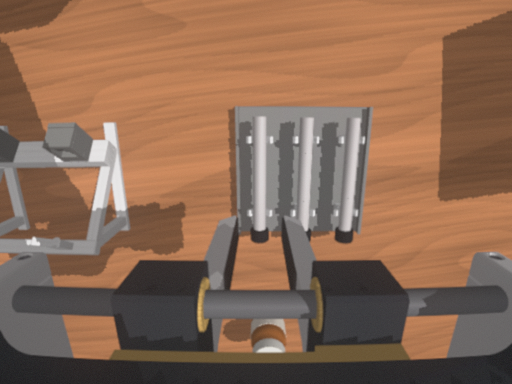

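>>> move_arm(
  moves=[
    [-0.001, -0.03, 0, 0],
    [-0.003, -0.075, 0, 0],
    [-0.004, -0.12, 0, 0],
    [-0.006, -0.165, 0, 0],
    [-0.008, -0.21, 0, 0],
    [-0.009, -0.255, 0, 0],
    [-0.011, -0.295, 0.003, 0],
    [-0.0115, -0.315, 0.006, 0],
    [-0.0115, -0.323, 0.006, 0],
    [-0.0115, -0.323, 0.006, 0],
    [-0.0115, -0.323, 0.006, 0],
  ],
  jaw=0.05,
)

```text
clock: 10.9
eef_pos: [514.0, -311.0, 180.6]
eef_rot: [3.141, -0.0, 3.02]
wrist_force: [-0.6, -0.2, -0.3]
finger_gap: 50.2
finger_force: 0.0
```

```bash
cat > w7.py <<'E'
from fit import *
c=cam('wrist');cv2.imwrite('pics/wrist7.png',c['frame']);P=cloud(c).reshape(-1,3);P=P[np.isfinite(P).all(1)]
q,d,m,e=fitline(P,np.array([513.5,-312.4,90]),np.array([.813,-.099,.574]),8,0,slim=(-45,60))
s=(P-q)@d; r=np.linalg.norm(P-q-np.outer(s,d),axis=1);k=(r<15)&(s>-140)&(s<160); print(q.round(1),d.round(3),m,e.round(2),'  s range',np.percentile(s[k],[0.3,99.7]).round(0))
E
python3 w7.py; python3 go.py 513.5,-312.4,71,173
```

```text
[ 513.7 -312.5   89.6] [ 0.815 -0.094  0.572] 1716 0.55   s range [-139.  135.]
10.95 [ 514.1 -310.9  180.9] [179.99   0.   173.05] [-0.6   0.43  1.4   0.    1.31 -2.05]
513.5,-312.4,71,173 (array([ 0.0004, -0.0016,  0.1099]), np.float64(0.0009))
```

>>> move_arm(
  moves=[
    [0.0005, -0.0015, 0.03, 0],
    [0.0005, -0.0015, 0.06, 0],
    [0.0005, -0.0015, 0.085, 0],
    [0.0005, -0.0015, 0.1, 0],
    [0.0005, -0.0015, 0.1095, 0],
    [0.0005, -0.0015, 0.1095, 0],
    [0.0005, -0.0015, 0.1095, 0],
  ],
)

```text
clock: 11.65
eef_pos: [513.5, -313.9, 72.3]
eef_rot: [-3.141, 0.001, 3.019]
wrist_force: [0.0, -0.0, 0.6]
finger_gap: 49.7
finger_force: 0.0
```

>>> move_arm(
  moves=[
    [0, 0, 0, 0],
    [0, 0, 0, 0],
    [0, 0, 0, 0],
    [0, 0, 0, 0],
    [0, 0, 0, 0],
    [0, 0, 0, 0],
    [0, 0, 0, 0],
  ],
  jaw=0.0,
  squeeze=40,
)

```text
clock: 12.35
eef_pos: [513.0, -313.2, 71.4]
eef_rot: [3.141, -0.0, 3.019]
wrist_force: [-0.9, 5.3, 3.7]
finger_gap: 15.1
finger_force: 40.0
```

>>> move_arm(
  moves=[
    [-0.004, 0, -0.0028, 0],
    [-0.009, 0, -0.0063, 0],
    [-0.014, 0, -0.0098, 0],
    [-0.018, 0, -0.0126, 0],
    [-0.022, 0, -0.0154, 0],
    [-0.022, 0, -0.021, 0],
    [-0.022, 0, -0.035, 0],
    [-0.022, 0, -0.055, 0],
    [-0.022, 0, -0.08, 0],
    [-0.022, 0, -0.1, 0],
    [-0.022, 0, -0.11, 0],
    [-0.022, 0, -0.11, 0],
  ],
)

```text
clock: 13.55
eef_pos: [535.2, -316.8, 183.0]
eef_rot: [-3.14, 0.003, 3.019]
wrist_force: [-0.4, -0.1, -2.1]
finger_gap: 14.9
finger_force: 40.0
```

```bash
python3 look.py 8 '[.813,-.099,.574]' '[(-60,-18)]' wrist,side
```

```text
13.55 [ 535.2 -316.8  183. ] gap 14.912054789753997 39.959696531295776
wrist (-60, -18) [ 535.7 -316.9  201. ] [ 0.818 -0.091  0.569] 1385 0.39 elev 34.7 yaw -6.38 range [-79.  62.]
   hist [  0   0   0   0   0   0   0   0   0   0   0   2 260 285 306 316 330 354
 553 548 434 442 451   0 260 548 114   0   0   0   0   0   0   0   0   0
   0   0   0   0]
side (-60, -18) [ 536.  -317.9  200.5] [ 0.819 -0.091  0.566] 111 0.85 elev 34.5 yaw -6.35 range [-80. 134.]
   hist [ 0  0  0  0  0  0  0  0  0  0  0  3 27 25 27 25 30 26 38 33  8  0  0  0
  0  0  0  0  9 21 22 30 43 21  0  0  0  0  0  0]
```

>>> move_arm(
  moves=[
    [-0.01, 0.0005, 0, 0],
    [-0.03, 0.001, 0, 0],
    [-0.05, 0.0015, 0, 0],
    [-0.062, 0.0015, 0.005, 0],
    [-0.066, 0.0015, 0.02, 0],
    [-0.066, 0.0015, 0.033, 0],
    [-0.066, 0.0015, 0.041, 0],
    [-0.066, 0.0015, 0.041, 0],
  ],
  squeeze=12,
)

```text
clock: 14.45
eef_pos: [599.5, -322.8, 138.3]
eef_rot: [3.14, -0.003, 3.019]
wrist_force: [-0.7, 0.4, -1.2]
finger_gap: 15.5
finger_force: 12.0
```

>>> move_arm(
  moves=[
    [0, 0, 0.004, 0],
    [0, 0, 0.008, 0],
    [0, 0, 0.012, 0],
    [0, 0, 0.016, 0],
    [0, 0, 0.02, 0],
    [0, 0, 0.024, 0],
    [0, 0, 0.024, 0],
  ],
)

```text
clock: 15.15
eef_pos: [600.2, -322.9, 115.4]
eef_rot: [3.141, -0.001, 3.019]
wrist_force: [-1.0, -0.1, -1.4]
finger_gap: 15.7
finger_force: 12.0
```

```bash
python3 look.py 9 '[.9,-.11,.4]' '[(-70,-18)]' wrist,side
```

```text
15.15 [ 600.2 -322.9  115.4] gap 15.667220058756524 12.000010013580322
wrist (-70, -18) [ 600.6 -322.9  133.5] [ 0.941 -0.114  0.319] 2281 0.64 elev 18.6 yaw -6.89 range [-164.   66.]
   hist [  0   0   0  99 180   0   0   0   0   0   0  23 372 376 679 428 397 408
 575 588 431 425 386   3 134 427 295   0   0   0   0   0   0   0   0   0
   0   0   0   0]
side (-70, -18) [ 600.1 -325.   133.8] [ 0.941 -0.132  0.311] 138 1.2 elev 18.1 yaw -8.01 range [-163.  134.]
   hist [ 0  0  0  8 11  0  0  0  0  0  0  1 25 24 39 28 24 24 34 33  9  0  0  1
  0  0  0  0  7 20 25 23 33 19  0  0  0  0  0  0]
```

>>> move_arm(
  moves=[
    [0, 0, 0.004, 0],
    [0, 0, 0.008, 0],
    [0, 0, 0.011, 0],
    [0, 0, 0.014, 0],
    [0, 0, 0.016, 0],
    [0, 0, 0.016, 0],
    [0, 0, 0.016, 0],
  ],
)

```text
clock: 15.95
eef_pos: [600.4, -323.1, 100.2]
eef_rot: [3.142, -0.0, 3.019]
wrist_force: [-0.9, -0.3, -1.3]
finger_gap: 15.4
finger_force: 12.0
```

```bash
python3 look.py 10 '[.99,-.12,.05]' '[(-70,-18)]' wrist,side
```

```text
15.95 [ 600.4 -323.1  100.2] gap 15.416709129826573 11.999850422143936
wrist (-70, -18) [ 600.5 -323.   118.1] [ 0.993 -0.122 -0.002] 2631 0.64 elev -0.1 yaw -7.01 range [-80.  83.]
   hist [  0   0   0   0   0   0   0   0   0   0   0  28 531 513 687 631 432 421
 421 690 377 325 323  78   0 126 253 245 104   0   0   0   0   0   0   0
   0   0   0   0]
side (-70, -18) [ 600.2 -324.6  119.5] [ 0.993 -0.119  0.01 ] 129 1.21 elev 0.6 yaw -6.81 range [-81. 135.]
   hist [ 0  0  0  0  0  0  0  0  0  0  0  5 30 23 33 29 23 23 25 32  6  0  1  4
  0  0  0  0  0 16 19 17 30 16  0  0  0  0  0  0]
```

>>> move_arm(
  moves=[
    [0, 0, 0, 0],
    [0, 0, 0, 0],
    [0, 0, -0.005, 0],
    [0, 0, -0.02, 0],
    [0, 0, -0.045, 0],
    [0, 0, -0.075, 0],
    [0, 0, -0.1, 0],
    [0, 0, -0.12, 0],
    [0, 0, -0.12, 0],
    [0, 0, -0.12, 0],
  ],
  squeeze=60,
)

```text
clock: 17.05
eef_pos: [600.4, -323.0, 220.3]
eef_rot: [-3.141, 0.0, 3.019]
wrist_force: [0.1, -0.3, -1.4]
finger_gap: 14.0
finger_force: 60.0
```

```bash
python3 look.py 11 '[.99,-.12,.0]' '[(-70,-18)]' wrist,side; python3 go.py 453.7,200,220,90.5
```

```text
17.05 [ 600.4 -323.   220.3] gap 14.002557694189104 59.99946713447571
wrist (-70, -18) [ 600.4 -323.   238.2] [ 0.993 -0.12   0.002] 2396 0.41 elev 0.1 yaw -6.91 range [-80.  83.]
   hist [  0   0   0   0   0   0   0   0   0   0   0  28 528 504 497 468 430 424
 403 714 354 327 327  78   0 130 265 244  94   0   0   0   0   0   0   0
   0   0   0   0]
side (-70, -18) [ 600.3 -323.7  237.5] [ 0.994 -0.112 -0.008] 138 0.79 elev -0.4 yaw -6.4 range [-81. 135.]
   hist [ 0  0  0  0  0  0  0  0  0  0  0 13 30 29 29 25 26 24 34 40  8  0  0  9
  6  0  0  0  0  0 10 24 34 15  0  0  0  0  0  0]
17.15 [ 600.1 -322.8  218.9] [ 1.7995e+02 -1.1000e-01  1.7296e+02] [-0.55  0.6   1.06 -0.    1.48 -2.  ]
453.7,200,220,90.5 (array([ 2.093e-01,  5.009e-01, -3.000e-04]), np.float64(1.4393))
```

>>> move_arm(
  moves=[
    [0.006, 0.015, 0, 0.03],
    [0.02, 0.045, 0, 0.1],
    [0.035, 0.085, 0, 0.2],
    [0.051, 0.123, 0, 0.3],
    [0.068, 0.162, 0, 0.4],
    [0.084, 0.2, 0, 0.5],
    [0.1, 0.24, 0, 0.6],
    [0.117, 0.28, 0, 0.7],
    [0.134, 0.32, 0, 0.8],
    [0.15, 0.36, 0, 0.9],
    [0.167, 0.4, 0, 1.0],
    [0.18, 0.43, 0, 1.1],
  ],
)

```text
clock: 18.35
eef_pos: [473.2, 127.7, 219.5]
eef_rot: [-3.14, -0.0, 1.916]
wrist_force: [0.3, -1.1, -0.6]
finger_gap: 14.2
finger_force: 60.0
```

```bash
python3 go.py 453.7,220,200,90.5
```

```text
18.35 [473.2 127.7 219.5] [-1.7993e+02 -3.0000e-02  1.0975e+02] [ 0.19  0.16  1.67  0.    1.32 -0.16]
453.7,220,200,90.5 (array([0.0934, 0.0128, 0.0195]), np.float64(0.336))
```

>>> move_arm(
  moves=[
    [0.02, 0.003, 0.002, 0.08],
    [0.045, 0.006, 0.006, 0.16],
    [0.065, 0.009, 0.01, 0.24],
    [0.082, 0.012, 0.015, 0.3],
    [0.0935, 0.013, 0.0195, 0.336],
    [0.0935, 0.013, 0.0195, 0.336],
    [0.0935, 0.013, 0.0195, 0.336],
    [0.0935, 0.013, 0.0195, 0.336],
  ],
)

```text
clock: 19.15
eef_pos: [455.0, 217.5, 200.8]
eef_rot: [-3.142, 0.0, 1.583]
wrist_force: [-0.1, -0.1, -1.2]
finger_gap: 14.4
finger_force: 60.0
```

```bash
python3 look.py 12 '[0.01,-1,0]' '[(-70,-18)]' wrist,side,scene
cat > port.py <<'E'
from fit import *
import sys
for n in sys.argv[2].split(','):
    c=pickle.load(open(n+sys.argv[1]+'.pkl','rb'));P=cloud(c).reshape(-1,3);P=P[np.isfinite(P).all(1)]
    Q=P[(P[:,2]>20)&(P[:,2]<275)&(abs(P[:,0]-453)<105)&(P[:,1]>400)&(P[:,1]<470)]
    f=lambda a,Q:(Q[:,1]-a[0]-a[1]*(Q[:,0]-453))
    a=least_squares(f,[447,0],args=(Q,),loss='cauchy',f_scale=1.).x;r=f(a,Q)
    print(n,'front',a.round(4),len(Q),(abs(r)<2.5).mean().round(2))
    K=(r<-4)&(r>-36)&(abs(Q[:,2]-180)<40);M=Q[K]
    if len(M)>10:
        print(' port n',len(M),'min r',r[K].min(),'x',np.percentile(M[:,0],[1,99]),'z',np.percentile(M[:,2],[1,99]))
        T=M[r[K]<-24]; print(' mouth',len(T),T.mean(0).round(1),T.min(0).round(1),T.max(0).round(1))
        # cylinder fit about axis along y
        def g(p,M=M[r[K]>-27]): return np.hypot(M[:,0]-p[0]-a[1]*-(M[:,1]-417),M[:,2]-p[1])-p[2]
        s=least_squares(g,[453,180,20],loss='cauchy',f_scale=1.); print(' cyl',s.x.round(1),np.median(abs(s.fun)))
E
python3 port.py 12 wrist,side,scene; python3 port.py 0 side,scene
```

```text
19.15 [455.  217.5 200.8] gap 14.364023664602854 59.999274015426636
wrist (-70, -18) [454.9 217.5 218.7] [ 0.013 -1.     0.004] 2407 0.4 elev 0.2 yaw -89.25 range [-80.  82.]
   hist [  0   0   0   0   0   0   0   0   0   0   0  28 527 506 494 469 435 415
 409 715 352 333 322  76   0 137 264 249  88   0   0   0   0   0   0   0
   0   0   0   0]
side (-70, -18) [455.4 217.5 218.1] [ 0.02  -1.     0.004] 14 0.91 elev 0.2 yaw -88.87 range [-70. 137.]
   hist [ 0  0  0  0  0  0  0  0  0  0  0  0  2  5  5  4  0  0  3  6 16 32 10 11
 14 11 15  9 14 15 12  9 20 14  0  0  0  0  0  0]
scene (-70, -18) [458.3 217.6 218.8] [ 0.005 -1.     0.007] 4 1.94 elev 0.4 yaw -89.73 range [-23. 133.]
   hist [ 0  0  0  0  0  0  0  0  0  0  0  0  0  0  0  0  0  4  0  2 26 14 15 17
 13 16 14 15 16 17 14 16 24 10  0  0  0  0  0  0]
wrist front [447.   0.] 0 nan
side front [ 4.446422e+02 -4.300000e-03] 1694 0.67
 port n 40 min r -17.89358047914038 x [380.70262537 477.42972889] z [185.99826478 210.01014353]
side front [4.454373e+02 6.500000e-03] 3156 0.64
 port n 191 min r -34.101474972870555 x [411.17851368 5
[... 354 characters left out ...]
471.  424.  200.1]
 cyl [452.7 183.1  15.8] 4.118745258227889port.py:8: RuntimeWarning: Mean of empty slice.
  print(n,'front',a.round(4),len(Q),(abs(r)<2.5).mean().round(2))
  ret = ret.dtype.type(ret / rcount)
port.py:12: RuntimeWarning: Mean of empty slice.
  T=M[r[K]<-24]; print(' mouth',len(T),T.mean(0).round(1),T.min(0).round(1),T.max(0).round(1))
  ret = um.true_divide(
Traceback (most recent call last):
  File "port.py", line 12, in <module>
    T=M[r[K]<-24]; print(' mouth',len(T),T.mean(0).round(1),T.min(0).round(1),T.max(0).round(1))
                                                            ~~~~~^^^
ValueError: zero-size array to reduction operation minimum which has no identity
```

>>> move_arm(
  moves=[
    [0.01, 0, 0.005, 0.003],
    [0.025, 0, 0.012, 0.003],
    [0.042, 0, 0.02, 0.003],
    [0.056, 0, 0.03, 0.003],
    [0.066, 0, 0.037, 0.003],
    [0.07, 0, 0.0395, 0.003],
    [0.07, 0, 0.0395, 0.003],
    [0.07, 0, 0.0395, 0.003],
    [0.07, 0, 0.0395, 0.003],
  ],
)

```text
clock: 20.2
eef_pos: [454.2, 287.8, 161.7]
eef_rot: [3.141, -0.0, 1.579]
wrist_force: [1.1, -0.7, -1.2]
finger_gap: 14.2
finger_force: 60.0
```

```bash
python3 look.py 13 '[0.01,-1,0]' '[(-70,-18)]' wrist,side,scene
python3 - <<'E'
from h import *
import pickle
c=pickle.load(open('wrist13.pkl','rb'));W=cloud(c);P=W.reshape(-1,3);P=P[np.isfinite(P).all(1)]
k=(P[:,2]>120)&(P[:,2]<230)&(P[:,1]>395)
print(k.sum(),P[:,1].max())
M=P[k]
for lo in range(395,450,6):
    m=M[(M[:,1]>=lo)&(M[:,1]<lo+6)]
    if len(m): print(lo,len(m),np.percentile(m[:,0],[1,50,99]).round(1),m[:,2].max().round(1), m[m[:,2]>m[:,2].max()-3][:,0].mean().round(1))
print(np.percentile(M[:,1],[1,5]))
a=cv2.imread('pics/wrist13.png');b=cv2.imread('pics/side13.png')
cv2.imwrite('pics/c13.png',np.hstack([cv2.resize(a,(480,360)),cv2.resize(b[70:230,80:220],(315,360))]))
E
```

```text
20.2 [454.2 287.8 161.7] gap 14.217147348761344 59.99942600727081
wrist (-70, -18) [454.1 287.8 179.7] [ 0.01  -1.     0.005] 2403 0.4 elev 0.3 yaw -89.42 range [-139.   82.]
   hist [  0   0   0   0   0   0 965   0   0   0   0  28 529 507 490 472 434 415
 413 721 344 341 317  79   0 126 274 246  89   0   0   0   0   0   0   0
   0   0   0   0]
side (-70, -18) [452.  287.7 180.9] [-0.051 -0.998 -0.024] 10 0.89 elev -1.3 yaw -92.92 range [-73. 137.]
   hist [ 0  0  0  0  0  0  0  0  0  0  0  0  3  3  4  2  0  0  3  8  8 30 10 11
 10 12 11 10 12 11 10  6 10  7  0  0  0  0  0  0]
scene (-70, -18) [452.8 287.7 179. ] [ 0.019 -1.     0.005] 8 1.61 elev 0.3 yaw -88.93 range [-145.  134.]
   hist [ 0  0  0  0  0  8 21  2  0  0  0  0  0  0  0  0  1  7  0  2 19 12 12 13
 14 14 13 13 13 16 14 12 22 10  0  0  0  0  0  0]
1045 502.8084457943261
413 345 [437.1 449.1 468.6] 193.1 451.5
419 587 [437.1 453.7 468.8] 190.5 458.2
425 113 [445.9 453.6 461.3] 171.4 454.1
[418.06037294 418.32537285]
```

View pics/c13.png

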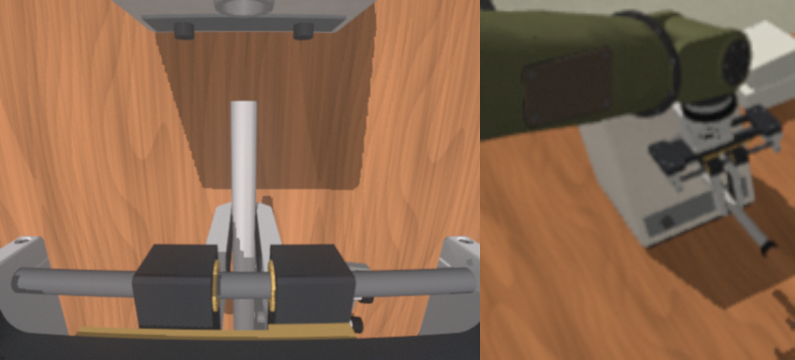

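```bash
python3 -c "
from cell import manip
s=manip.read_state();print(s['clock'],s['eef_pos'],s['qd'].round(3));print(manip.sign_off())"
```

```text
20.35 [454.17042167 287.82964639 161.56734458] [ 0.002  0.002  0.001 -0.    -0.002  0.   ]
the job is handed in; nothing more can be done
None
```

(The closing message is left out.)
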